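# Photograph the three sides of a slab-built bottle

### The job

Pick up the three-sided stoneware bottle and show its sides one after another to the little camera in the white photo bay: first the side with three ribs, then the side with the round disc, then the plain side. For each one hold the bottle upright and still for about a second, the side square to the lens, its middle a finger's breadth (15 mm) in front of the pointer's tip; never let the bottle touch the bay, the camera or the pointer. Then stand the bottle gently on the empty end of the wire rack and leave the two tiles there where they are.

Things in the scene. Friction and masses are not known exactly. Their poses are not given: they have to be found in the camera images.
- bottle: Loose buff stoneware bottle, 0.35 kg: upright three-sided prism 110 mm tall (flat sides 72 mm wide, each 24 mm from the axis; corners 44 mm from it), then a round neck 28 mm across, from 110 to 162 mm height, to grip from above. Origin: centre of underside, z up the axis. Ribbed side faces its -x, disc side +60 degrees from its +x, plain side -60. Starts on the board, any yaw.
- side_a (a point): Middle of the bottle's ribbed side (three upright dark ribs standing out 3 mm; a short dark bar 26 mm long lies on the bottle's shoulder over this side). 55 mm above the underside; x axis points straight out of the side, z up.
- side_b (a point): Middle of the bottle's side with a round dark disc 42 mm across, 3 mm thick; seen from above it is the next side clockwise from the ribbed one. 55 mm above the underside; x axis straight out of the side, z up.
- side_c (a point): Middle of the bottle's plain side; seen from above the next clockwise after the disc side. 55 mm above the underside; x axis straight out of the side, z up.
- bay: Fixed photo bay: plywood base plate 8 mm thick (x -70 to 155 mm, 174 wide), two upright white side boards (150 mm apart inside, x -60 to 90, tops at 80 mm), and at the back a black camera (lens front at x = 80, top at 130, 85 wide) looking along -x out of the open front, towards the robot, with a thin pointer from under the lens. Origin on the table below the focus point; x to the camera, z up.
- focus (a point): Empty point on the lens axis where the middle of the shown side belongs: 95 mm above the table, 15 mm in front of the pointer's tip. x axis points to the camera, z up.
- pointer_tip (a point): Front end of the pointer's 10 mm ball, 95 mm above the table, 15 mm beyond the focus point towards the camera. Axes as focus.
- board: Fixed wooden board 200 x 170 x 18 mm high on which the bottle starts. Origin at the centre of its underside. It lies on one side of the bay, the rack on the other, either way round.
- rack: Fixed dark wire rack, 270 mm along x, 170 mm along y, top 22 mm above the table. Origin on the table under its centre, z up. The two tiles lie on its +x end; the -x end is empty.
- rack_spot (a point): Middle of the rack's empty end, on its top (22 mm above the table), 55 mm from the rack's centre towards its -x end. Axes as the rack.
- tile1: Loose pale clay tile 60 x 45 x 9 mm lying on the rack. Origin at the centre of its underside.
- tile2: The other tile, as tile1, beside it.
Not all that is in view belongs to the job. What is shaped like the bottle but blue is not meant.

How it is judged (in metres and radians):
On the way, in this order (a step that is already met when the one before it is completed fails the run):
1. the ribbed side is shown: its middle 2 to 28 mm before the pointer tip, within 15 mm sideways and in height, square and upright within 0.2 rad, under 0.03 m/s, for 0.5 s (x of side_a in the frame of focus between -0.013 and 0.013 m and y of side_a in the frame of focus between -0.015 and 0.015 m and z of side_a in the frame of focus between -0.015 and 0.015 m and angle between the x axis of side_a and the x axis of focus, either way round below 0.2 rad and angle between bottle's own z axis and vertical below 0.2 rad and linear speed of bottle below 0.03 m/s), for 0.5 s.
2. the disc side is shown: its middle 2 to 28 mm before the pointer tip, within 15 mm sideways and in height, square and upright within 0.2 rad, under 0.03 m/s, for 0.5 s (x of side_b in the frame of focus between -0.013 and 0.013 m and y of side_b in the frame of focus between -0.015 and 0.015 m and z of side_b in the frame of focus between -0.015 and 0.015 m and angle between the x axis of side_b and the x axis of focus, either way round below 0.2 rad and angle between bottle's own z axis and vertical below 0.2 rad and linear speed of bottle below 0.03 m/s), for 0.5 s.
3. the plain side is shown: its middle 2 to 28 mm before the pointer tip, within 15 mm sideways and in height, square and upright within 0.2 rad, under 0.03 m/s, for 0.5 s (x of side_c in the frame of focus between -0.013 and 0.013 m and y of side_c in the frame of focus between -0.015 and 0.015 m and z of side_c in the frame of focus between -0.015 and 0.015 m and angle between the x axis of side_c and the x axis of focus, either way round below 0.2 rad and angle between bottle's own z axis and vertical below 0.2 rad and linear speed of bottle below 0.03 m/s), for 0.5 s.
At the end, for the whole second after the job is handed in: The bottle stands at rest, upright within 0.08 rad, with its foot on the top of the wire rack at the empty end: its axis 3 to 105 mm from the rack's centre towards the -x end and within 55 mm of the rack's middle line (x of bottle in the frame of rack between -0.105 and -0.003 m and y of bottle in the frame of rack between -0.055 and 0.055 m and z of bottle in the frame of rack between 0.017 and 0.027 m and angle between bottle's own z axis and vertical below 0.08 rad and linear speed of bottle below 0.01 m/s and angular speed of bottle below 0.1 rad/s); the robot touches nothing.
It fails at once if the bottle touches the bay, the camera or the pointer (over 0.5 N) (contact force between bottle and bay above 0.5 N).
It fails at once if the bottle is dropped or banged onto the rack (over 0.45 m/s less than 40 mm above it: a fall of about 10 mm) (x of bottle in the frame of rack between -0.14 and 0.14 m and y of bottle in the frame of rack between -0.09 and 0.09 m and z of bottle in the frame of rack below 0.062 m and linear speed of bottle above 0.45 m/s).
It fails at once if a tile is moved by more than 20 mm (distance of any of tile1, tile2 from where it was at the start of the episode above 0.02 m).
It also fails if it takes over 72 s, if anything falls off the work surface, if the arm or the gripper's body presses on something with over 40 N, if the wrist force passes 120 N, or if a joint passes its speed limit or range.

### The arm

A 6-joint arm with a two-finger parallel gripper is mounted at the origin on the work surface. World frame = base frame: x ahead of the robot, y to its left, z up, the work surface at z = 0. Lengths are in mm, angles in rad, forces in N, time in s.
With the tool pointing down it reaches from about 325 to 875 mm from the base axis. Payload 4.4 kg.
Tool frame: the origin (TCP) lies on the centre line of the jaws, within the pads' length; the fingertips stand ahead of it and the grasp point (between the pads) lies 6 mm ahead of it (ctrl.tcp_to_tips is the z of the fingertips in the tool frame, in mm); z points along the fingers, y is the direction in which the jaws open and shut (so a half turn about z gives the same grasp; the last joint's range is limited). The gripper opens to 85 mm and grips with 20 to 120 N. Pads are 22 mm wide; open, the fingers measure 114 mm over their backs; the gripper's body (76 mm by 85 mm) begins 54 mm behind the grasp point. The pads swing forward as they close: fully open they stand 13 mm farther back than shut.
Start: joints at [-1.252, 0.207, 1.542, -0, 1.393, -0.15], TCP at [259.783, -512.972, 256.282] pointing down, gripper open.
Joint ranges: [-2.73, 2.73], [-0.86, 2.22], [0.23, 2.46], [-1.11, 4.25], [0.08, 2.63], [-2.82, 2.82]. Speed limits (rad/s): [2.79, 2.79, 3.14, 3.14, 3.14, 3.14].

### API

Orientations are given as a 3x3 rotation matrix whose columns are the frame's x, y, z axes.
In Python, from plant import ctrl, sensors, optics gives the robot as it stands. Calls block until the motion is done:
- ctrl.move_ptp(position, orientation): joint-space move of the TCP to a pose.
- ctrl.move_l(position, rot=None, vel=150, threshold=None): straight line of the TCP; rot=None keeps the orientation; vel is the mean speed in mm/s. With threshold (N) it stops when the force on the tool has changed by that much, and returns True; else False.
- ctrl.set_joints(angles): joint-space move.
- ctrl.gripper_to(opening, force=None): finger opening in mm; force is the grip in N (None keeps the last); returns when the fingers have stopped.
- ctrl.hold(seconds).
- ctrl.solve_ik(position, orientation): joint angles nearest the present ones, or None.
- sensors.read_state(): the state.
- optics.grab_frame(name): name is "scene" or "top" or "wrist"; returns (picture, depth): 420x560x3 uint8, red, green, blue; 420x560 float32, mm along the optical axis (not along the pixel's ray), 0 where there is no reading.
- optics.camera_params(name): a dict with "mtx" (3x3 intrinsics, pixels), "R" (3x3) and "t" (3): a world point X has camera coordinates R X + t; the wrist camera has in their place "T_tool_cam" (4x4, takes a point from camera to tool coordinates, whose origin is the TCP and whose axes are the flange's). Camera axes: x right, y down, z forward; pixel columns grow to the right and rows downward; lengths in mm; the calibration is good to about 2 mm. A picture is of the moment at which its call begins: read the wrist's pose just before it. camera_params takes no time and is no camera call.
A pose or a line that the arm cannot do raises ctrl.MotionError and nothing moves.
- ctrl.finish_job(): hands the job in, once; it reports no verdict.
The state is a dict: "t": time; "q": joint angles; "qvel": joint speeds; "tau": joint torques, N m; "eef_pos": TCP position; "eef_rot": TCP orientation; "force": force on the tool from outside, world axes, zero at the start; "wrist_torque": the same for the moment, N m; "grip_width": finger opening in mm.
Only numpy, scipy, OpenCV 4.12 (cv2) and the standard library are available. Lean on these libraries where they do the work, as an engineer would, in place of code of your own. Each camera call takes 0.05 s, during which the arm holds its last target. There are 200 camera calls.

## Working session

There is one attempt and no reset: what is moved stays moved. The work goes in short steps, each a Python script; the robot and the scene stay as the last script left them, time stands still between calls to the robot, and variables do not carry over. Pictures are saved under pics/ and viewed, about 8 in all and at most 12, crops included, and the job is handed in when it is done.

```bash
ls; mkdir -p pics
python3 - <<'E'
from plant import ctrl,sensors,optics
import cv2,numpy as np
for n in("top","scene"):
    p,d=optics.grab_frame(n); cv2.imwrite(f"pics/{n}0.png",cv2.resize(p[:,:,::-1],(800,600),interpolation=cv2.INTER_CUBIC)); np.savez(f"pics/{n}0.npz",p=p,d=d)
    print(optics.camera_params(n))
print(optics.camera_params("wrist"),ctrl.tcp_to_tips, sensors.read_state())
E
```

```text
pics
{'mtx': array([[425.0743744 ,   0.        , 283.06571455],
       [  0.        , 425.0743744 , 210.98135556],
       [  0.        ,   0.        ,   1.        ]]), 'R': array([[-0.01889404, -0.99974667,  0.01223161],
       [-0.99328773,  0.01737284, -0.11435762],
       [ 0.11411615, -0.01431019, -0.99336435]]), 't': array([-4.74294715e-02,  5.54144180e+02,  1.12472324e+03])}
{'mtx': array([[534.47600329,   0.        , 275.96677497],
       [  0.        , 534.47600329, 210.31441349],
       [  0.        ,   0.        ,   1.        ]]), 'R': array([[ 0.62211443,  0.78286504, -0.00979629],
       [ 0.59402478, -0.48012676, -0.64545554],
       [-0.51000804,  0.39572797, -0.76373502]]), 't': array([-305.53248266, -282.58606855, 1911.41069815])}
{'mtx': array([[365.88796128,   0.        , 277.02741816],
       [  0.        , 365.88796128, 213.62656536],
       [  0.        ,   0.        ,   1.        ]]), 'T_tool_cam': array([[ 2.82544434e-04, -9.46194757e-01, -3.23597592e-01,
         8.37212128e+01],
       [ 9.99999636e-01,  6.68181081e-06,  8.53597320e-04,
        -6.63172437e-0
[... 252 characters left out ...]
0, -2.98166468e-05,
        1.39352322e+00, -1.50513204e-01]), 'qvel': array([ 0.00019684,  0.00028747, -0.00380875, -0.00080835,  0.00138775,
        0.00101329]), 'tau': array([-1.15099607e-03, -3.84096515e+01, -2.92547858e+01, -1.48603749e-04,
        4.95651664e-03,  1.58761281e-05]), 'eef_pos': array([ 259.5565343 , -512.34824025,  255.18323748]), 'eef_rot': array([[ 8.92113501e-01,  4.51810795e-01, -7.11846384e-04],
       [ 4.51811257e-01, -8.92111157e-01,  2.06674110e-03],
       [ 2.98729840e-04, -2.16538785e-03, -9.99997611e-01]]), 'force': array([ 0.25139231, -0.0287821 , -0.54353496]), 'wrist_torque': array([-0.01721792, -0.03775347,  0.04192542]), 'grip_width': 85.4529814651689}
```

View pics/top0.png

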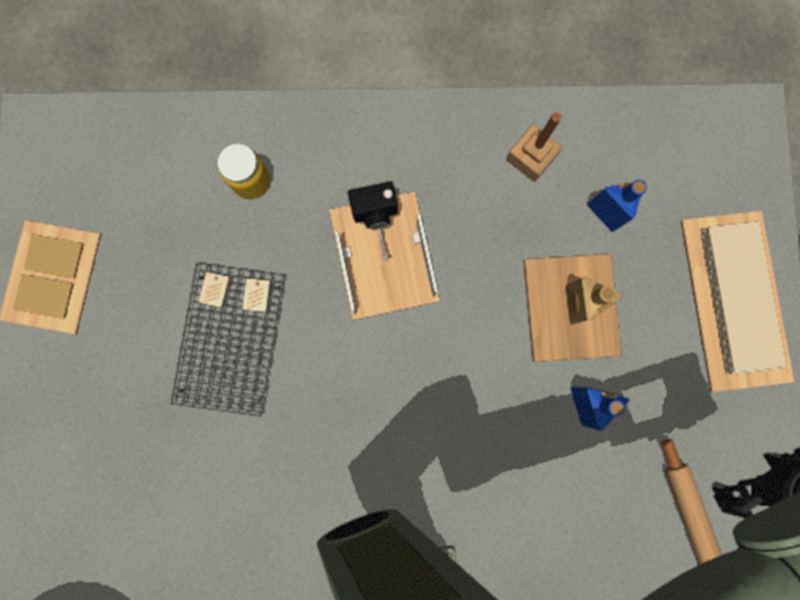

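View pics/scene0.png

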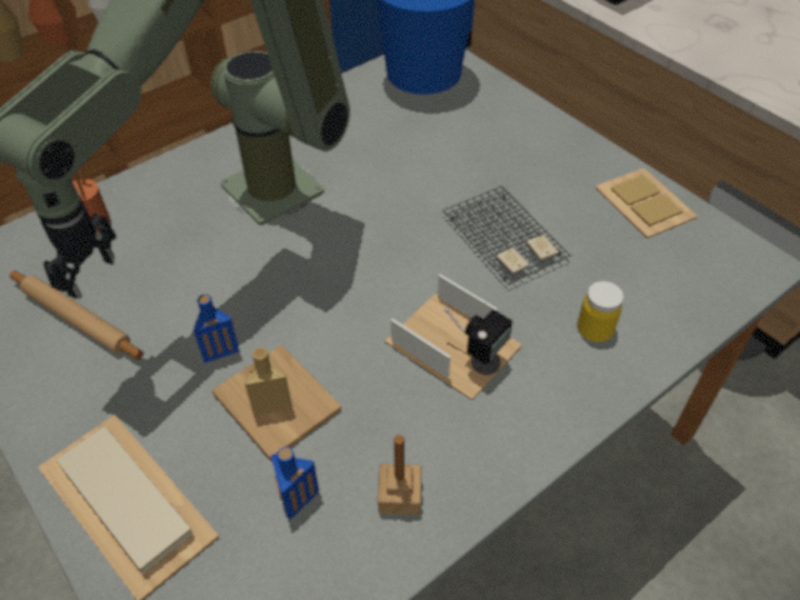

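Top view (800x600): buff bottle on the board with its neck at (605,293). The blue lookalikes are at (620,203) and (600,407) and are not meant. Bay at (385,255); rack at (230,340), with its tiles at the far end (213,290) and (257,295). Next, an enlarged crop and numbers.

```bash
cat > h.py <<'E'
from plant import ctrl,sensors,optics
import numpy as np,cv2
def unproj(n,uv,z):
    c=optics.camera_params(n); uv=np.atleast_2d(uv)
    r=np.c_[uv,np.ones(len(uv))]@np.linalg.inv(c["mtx"]).T@c["R"]; o=-c["R"].T@c["t"]
    return o+r*((z-o[2])/r[:,2])[:,None]
def cloud(n,d,T=None):
    c=optics.camera_params(n); v,u=np.nonzero(d>0); z=d[v,u]
    P=np.c_[u*z,v*z,z]@np.linalg.inv(c["mtx"]).T
    if "R" in c: P=(P-c["t"])@c["R"]
    else: P=P@T[:3,:3].T+T[:3,3]
    return u,v,P
E
python3 - <<'E'
from h import *
s=.7
f=lambda l,z: unproj("top",np.array(l)*s,z)
R=f([(198,263),(285,273),(263,415),(172,403)],22); print("rack",R.round(0)[:,:2],R.mean(0).round(1))
B=f([(330,210),(415,193),(438,299),(353,318)],8); print("bay",B.round(0)[:,:2])
print("board",f([(526,260),(610,254),(621,355),(533,361)],18).round(0))
print("neck",f([(612,295)],180))
z=np.load("pics/top0.npz"); u,v,P=cloud("top",z["d"])
m=(u>390)&(u<440)&(v>185)&(v<235)
for a,b in((170,190),(118,138),(10,24)):
    k=m&(P[:,2]>a)&(P[:,2]<b); print(a,k.sum(),P[k].mean(0).round(1),P[k].min(0).round(1),P[k].max(0).round(1))
p=z["p"][:,:,::-1]
a=cv2.resize(p[170:260,360:440],None,fx=5,fy=5,interpolation=cv2.INTER_CUBIC)
b=cv2.resize(p[125:230,225:312],None,fx=4.2857,fy=4.2857,interpolation=cv2.INTER_CUBIC)[:450]
cv2.imwrite("pics/c1.png",np.hstack([a,b]))
E
```

```text
rack [[637. 386.]
 [614. 219.]
 [345. 259.]
 [371. 429.]] [491.8 323.2  22. ]
bay [[741. 133.]
 [773. -36.]
 [560. -76.]
 [526.  90.]]
board [[ 633. -249.   18.]
 [ 642. -414.   18.]
 [ 445. -423.   18.]
 [ 437. -254.   18.]]
neck [[ 541.71564474 -354.45317372  180.        ]]
170 116 [ 545.8 -346.3  179.4] [ 533.2 -360.9  171.3] [ 560.3 -333.6  183.9]
118 325 [ 543.9 -340.   128.4] [ 507.8 -389.6  118.1] [ 580.8 -321.8  136.6]
10 1188 [ 547.7 -361.9   17.8] [ 484.7 -423.5   10.2] [ 621.  -304.3   23.9]
```

View pics/c1.png

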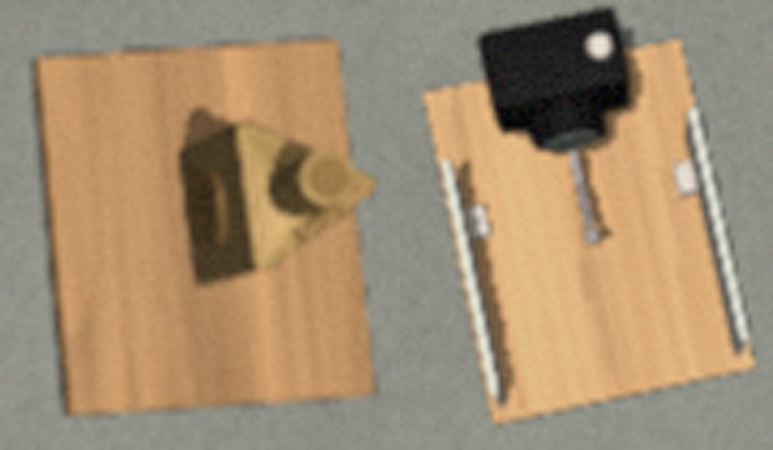

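The crop confirms the buff bottle on the board. It stands with the disc side towards +y and the shoulder bar at lower right. By the clockwise order, the ribbed side should then face about 216°. Next I'll look at the bay and then the bottle with the wrist camera.

```bash
cat >> h.py <<'E'
def down(deg):
    a=np.radians(deg); c,s=np.cos(a),np.sin(a)
    return np.array([[c,s,0],[s,-c,0],[0,0,-1.]])
def wrist(name):
    st=sensors.read_state(); T=np.eye(4); T[:3,:3]=st["eef_rot"]; T[:3,3]=st["eef_pos"]
    p,d=optics.grab_frame("wrist"); T=T@optics.camera_params("wrist")["T_tool_cam"]
    np.savez(f"pics/{name}.npz",p=p,d=d,T=T); cv2.imwrite(f"pics/{name}.png",cv2.resize(p[:,:,::-1],(800,600),interpolation=cv2.INTER_CUBIC))
    return p,d,T
def wray(name,uv,z):   # uv in 800x600 picture
    T=np.load(f"pics/{name}.npz")["T"]; uv=np.atleast_2d(uv)*.7
    r=np.c_[uv,np.ones(len(uv))]@np.linalg.inv(optics.camera_params("wrist")["mtx"]).T@T[:3,:3].T; o=T[:3,3]
    return o+r*((np.asarray(z)-o[2])/r[:,2])[:,None]
E
python3 - <<'E'
from h import *
ctrl.move_ptp([600,20,330],down(190)); ctrl.hold(.3); wrist("wbay")
print(sensors.read_state()["q"].round(2))
ctrl.move_ptp([545,-346,320],down(175)); ctrl.hold(.3); wrist("wbot")
s=sensors.read_state(); print(s["t"],s["q"].round(2))
E
```

```text
[-0.11  0.21  1.38 -0.    1.55 -1.86]
4.4583 [-0.7   0.32  1.27  0.    1.55 -2.18]
```

View pics/wbay.png

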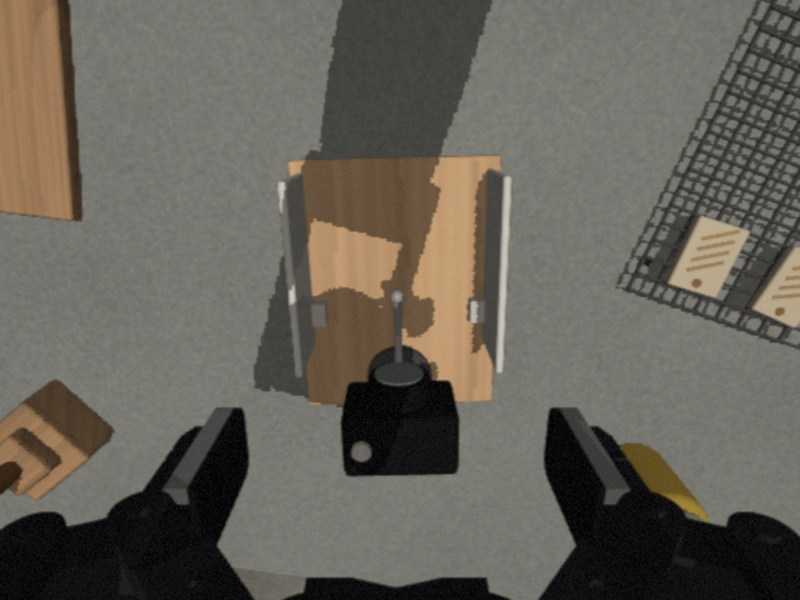

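View pics/wbot.png

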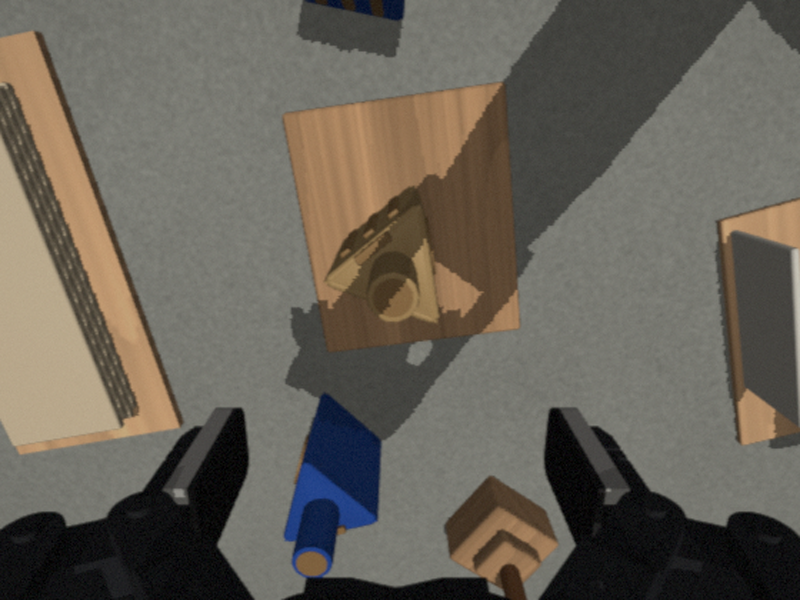

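Wrist views: in wbay the pointer ball is at (397,297), with base plate corners at (290,162), (500,156), (492,400) and (308,404). In wbot the neck top is at (393,297), the ribbed side faces up-left with its shoulder bar at (375,240), and the shoulder corners are at (418,195), (328,284) and (438,322).

Run:
```python
from h import *
print("ptr",wray("wbay",(397,297),95).round(1))
c=wray("wbay",[(290,162),(500,156),(492,400),(308,404)],8); print(c.round(1)[:,:2])
ang=lambda v:np.degrees(np.arctan2(v[1],v[0]))
print(ang(c[3]-c[0]),ang(c[2]-c[1]),ang(c[0]-c[1])-90,ang(c[3]-c[2])-90,"O",(c.mean(0)[:2]))
k=wray("wbay",[(345,382),(457,380)],130);print("cam",ang(k[0]-k[1])-90)
w=wray("wbay",[(282,183),(297,375),(507,176),(500,372)],80);print("boards",w.round(1)[:,:2],ang(w[1]-w[0]),ang(w[3]-w[2]))
print("neck",wray("wbot",(393,297),180).round(1))
t=wray("wbot",[(418,193),(328,284),(438,322)],128); m=t.mean(0); print("tri",t.round(1)[:,:2],m.round(1))
for v in t-m: print(np.linalg.norm(v),ang(v))
for n,zr in(("wbot",(172,188)),("wbay",(85,105)),("wbay",(120,140))):
    d=np.load(f"pics/{n}.npz"); u,v,P=cloud("wrist",d["d"],d["T"])
    c0=np.array([546,-346]) if n=="wbot" else np.array([650,28])
    k=(abs(P[:,:2]-c0).max(1)<(35 if n=="wbot" else 90))&(P[:,2]>zr[0])&(P[:,2]<zr[1]); Q=P[k]
    print(n,zr,k.sum(),Q.mean(0).round(1),((Q.min(0)+Q.max(0))/2).round(1),Q.min(0).round(1),Q.max(0).round(1))
    if zr[0]==85: q=Q[Q[:,0].argsort()[:25]]; print("tipdepth",q.mean(0),q[0])
    if zr[0]==172: pass
d=np.load("pics/wbot.npz"); u,v,P=cloud("wrist",d["d"],d["T"])
k=(np.hypot(*(P[:,:2]-[546,-346]).T)<50)&(P[:,2]>122)&(P[:,2]<134); r,_ =cv2.minEnclosingTriangle(P[k][:,:2].astype(np.float32).reshape(-1,1,2))[::-1][0:2]
T3=np.array(r).reshape(3,2); print("encl",T3,T3.mean(0),[ang(v) for v in T3-T3.mean(0)])
```

```text
ptr [[630.6  26.2  95. ]]
[[559.6 -74.7]
 [525.4  92.6]
 [743.8 137.8]
 [778.4 -33.6]]
10.645677387096422 11.69441493253168 -168.45086382006372 -168.5948491167971 O [651.77377154  30.5345641 ]
cam -168.86507848789185
boards [[567.8 -65.5]
 [712.  -38.7]
 [536.3  86.3]
 [681.9 116.8]] 10.52749524405492 11.792322371598734
neck [[ 546.1 -346.   180. ]]
tri [[ 500.3 -327.6]
 [ 551.  -387.2]
 [ 581.9 -320.8]] [ 544.4 -345.2  128. ]
47.44099876142434 158.27113003823112
42.516895187512965 -81.09953814575765
44.755330053290926 33.10091076534843
wbot (172, 188) 1095 [ 544.4 -345.8  180.7] [ 545.4 -345.8  177.8] [ 531.9 -359.4  172. ] [ 559.  -332.3  183.5]
wbay (85, 105) 779 [687.1  38.   96. ] [673.   42.5  95. ] [624.2   1.1  85. ] [721.8  84.  105. ]
tipdepth [625.83811249  26.0119722   98.77820901] [624.227631    27.23478572  98.07135078]
wbay (120, 140) 2762 [720.5  47.1 126.1] [713.9  46.4 126.2] [687.9   1.5 120. ] [740.   91.2 132.4]
encl [[ 549.4179  -393.97116]
 [ 502.4977  -325.204  ]
 [ 584.9433  -318.94986]] [ 545.6196  -346.04166] [np.float32(-85.46893), np.float32(154.20892), np.float32(34.564655)]
```

Cross-checks agree: the neck is at (546,-346), the bottle yaw is about 35°, and the bay is at about (610,22.5) with an angle of 11.3°. The pointer tip and the plate fit give the same origin within 1–2 mm. Now grasp and carry to the front of the bay.

```bash
cat >> h.py <<'E'
O=np.array([610.3,22.6]); A=11.3; ex=np.array([np.cos(np.radians(A)),np.sin(np.radians(A))])
def bayp(x,z): return [*(O+ex*x),z]
E
python3 - <<'E'
from h import *
ctrl.gripper_to(62,60)
ctrl.move_l([546,-346,164],down(175),vel=120,threshold=15)
ctrl.gripper_to(15,60); s=sensors.read_state(); print(s["grip_width"],s["eef_pos"].round(1),s["force"].round(1))
ctrl.move_l([546,-346,260],vel=120)
s=sensors.read_state(); print(s["grip_width"],s["force"].round(1))
ctrl.move_ptp(bayp(-110,240),down(175-203.7)); ctrl.hold(.3)
s=sensors.read_state(); print(s["t"],s["grip_width"],s["q"].round(2),s["eef_pos"].round(1))
for x in(-110,-25):
  for k in(0,120,240):
    q=ctrl.solve_ik(bayp(x,186),down(-28.7+k)); print(None if q is None else np.round(q,2))
wrist("wg"); p,d=optics.grab_frame("scene"); np.savez("pics/s1.npz",p=p,d=d)
P=cv2.resize(p[150:300,180:380,::-1],(800,600),interpolation=cv2.INTER_CUBIC); cv2.imwrite("pics/s1.png",P)
E
```

```text
26.770772664538956 [ 546.4 -346.5  164.9] [ 0.1 -0.4  2.1]
26.73010329797345 [-0.3  0.  -4.4]
11.3333 26.806300508054687 [-0.17  0.07  1.73 -0.    1.34  1.9 ] [502.5   1.  240. ]
[-0.17  0.12  1.79 -0.    1.23  1.9 ]
[-0.17  0.12  1.79 -0.    1.23 -0.19]
[-0.17  0.12  1.79 -0.    1.23 -2.29]
[-0.12  0.29  1.58 -0.    1.26  1.95]
[-0.12  0.29  1.58 -0.    1.26 -0.14]
[-0.12  0.29  1.58 -0.    1.26 -2.23]
```

View pics/wg.png

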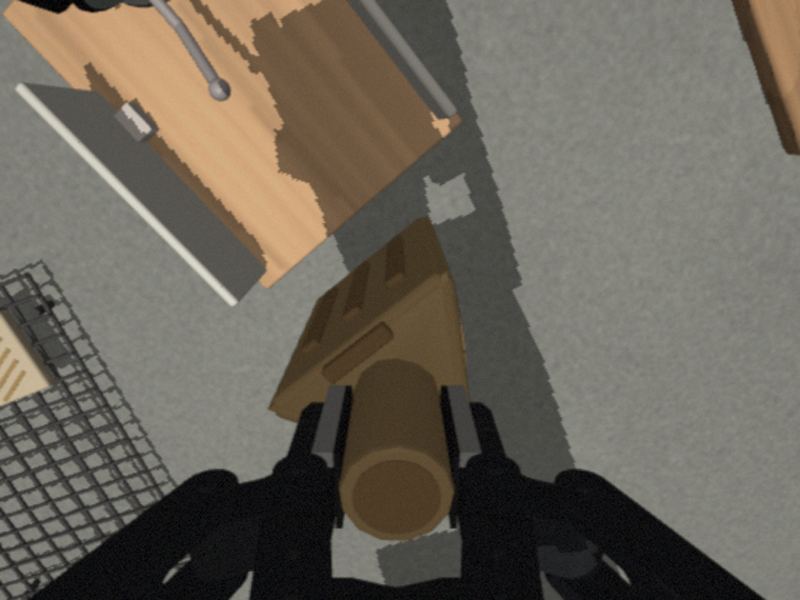

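View pics/s1.png

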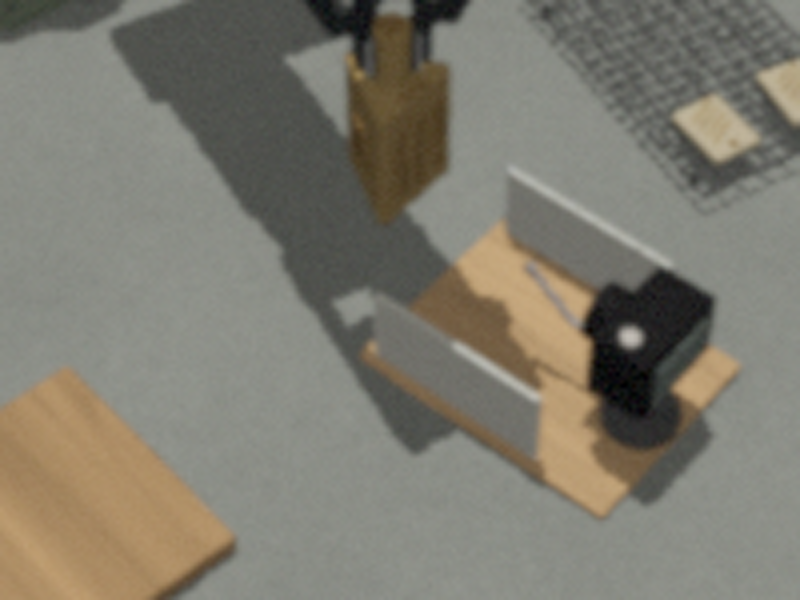

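The ribbed side faces the bay: three ribs at about (355,290), with the shoulder bar from (323,378) to (392,325). A quick yaw check, then the shows.

Run:
```python
from h import *
e=wray("wg",[(270,408),(445,275)],203); v=e[1]-e[0]; print(e.round(1),np.linalg.norm(v[:2]),np.degrees(np.arctan2(v[1],v[0]))+90)
e2=wray("wg",[(323,378),(392,325)],206); v=e2[1]-e2[0]; print(np.linalg.norm(v[:2]),np.degrees(np.arctan2(v[1],v[0]))+90)
print("neck",wray("wg",(397,493),255),"mid",e.mean(0),sensors.read_state()["eef_pos"], "ptr",wray("wg",(219,90),95))
```

```text
[[517.2  42.  203. ]
 [530.3 -30.9 203. ]] 74.0136551115588 10.191150612316363
28.970111019530783 10.666998659506234
neck [[502.80226658   1.25128261 255.        ]] mid [523.74280581   5.56623248 203.        ] [502.43015688   1.0145588  239.96459489] ptr [[629.47882304  26.1985389   95.        ]]
```

Run:
```python
from h import *
yaw0=-28.0
ctrl.move_l(bayp(-110,187),down(yaw0),vel=80)
for k in(0,120,240):
    if k: ctrl.move_ptp(bayp(-110,187),down(yaw0+k)); ctrl.hold(.2)
    ctrl.move_l(bayp(-25,187),vel=60); ctrl.hold(1.3)
    s=sensors.read_state(); wrist(f"show{k}"); print(k,s["t"],s["eef_pos"].round(1),bayp(-25,187),s["grip_width"],s["force"].round(1))
    ctrl.move_l(bayp(-110,187),vel=80)
ims=[cv2.resize(cv2.imread(f"pics/show{k}.png"),(400,300)) for k in(0,120,240)]
p,_=optics.grab_frame("top"); ims.append(cv2.resize(p[90:300,100:380,::-1],(400,300)))
cv2.imwrite("pics/shows.png",np.vstack([np.hstack(ims[:2]),np.hstack(ims[2:])]))
```

```text
0 15.1083 [585.8  17.7 187. ] [np.float64(585.7846335363346), np.float64(17.701346393937058), 187] 26.863290135434553 [-0.2 -0.5 -3.5]
120 21.25 [585.8  17.7 187. ] [np.float64(585.7846335363346), np.float64(17.701346393937058), 187] 26.644376911858807 [ 0.5  0.6 -3.9]
240 27.3917 [585.8  17.7 187. ] [np.float64(585.7846335363346), np.float64(17.701346393937058), 187] 26.98748725995852 [ 0.1 -0.6 -4.5]
```

View pics/shows.png

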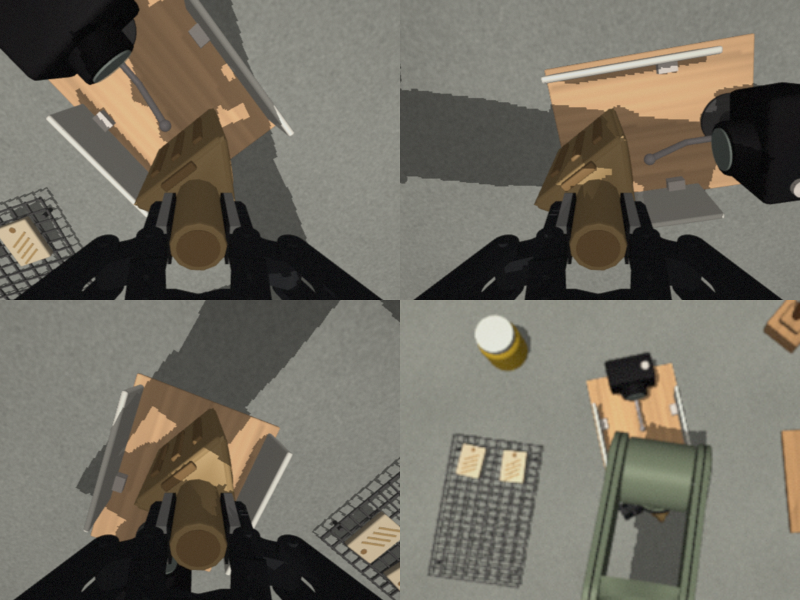

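All three sides were shown in order: ribs, then disc, then plain, with the bottle unmoved in the grip. Tiles are in place. Now set the bottle down on the rack's empty end.

Run:
```python
from h import *
ctrl.move_l(bayp(-110,250),vel=120)
S=[437.4,331.4]
ctrl.move_ptp([*S,240],down(212)); ctrl.hold(.2)
ctrl.move_l([*S,179],vel=60); ctrl.hold(.3)
hit=ctrl.move_l([*S,165],vel=12,threshold=5); s=sensors.read_state(); print(hit,s["eef_pos"].round(1),s["force"].round(1))
ctrl.hold(.3); ctrl.gripper_to(34); ctrl.hold(.3); ctrl.gripper_to(62); ctrl.hold(.3)
ctrl.move_l([*S,320],vel=120); ctrl.hold(.3); wrist("wr"); print(sensors.read_state()["t"])
d=np.load("pics/wr.npz"); u,v,P=cloud("wrist",d["d"],d["T"])
k=(np.hypot(*(P[:,:2]-S).T)<40)&(P[:,2]>178)&(P[:,2]<192); print(P[k].mean(0),P[k].max(0))
```

```text
True [437.3 331.2 168.8] [-0.2 -0.4  6. ]
36.4417
[435.74140457 330.8428882  184.84016945] [450.49335546 345.00539049 187.31404007]
```

View pics/wr.png

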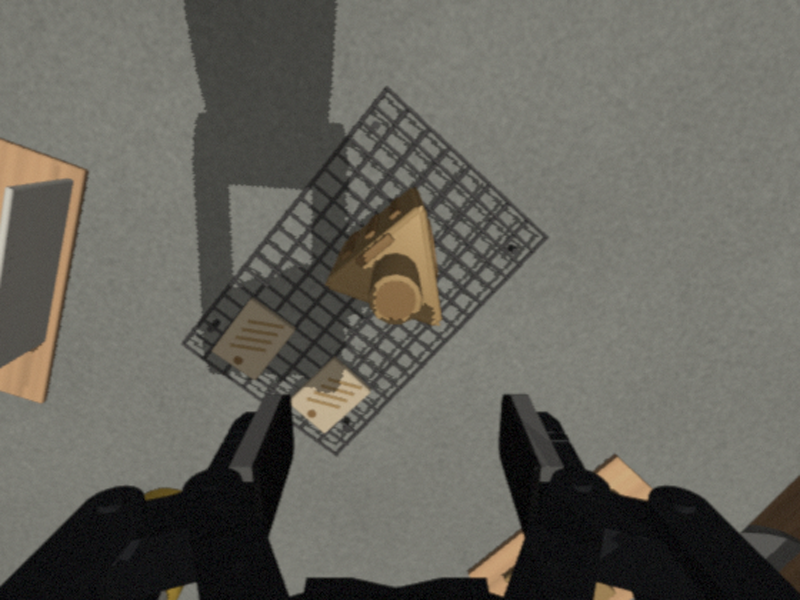

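The bottle stands upright on the rack's empty end: neck top at (397,298), height 185 mm where 184 is expected. The tiles at (253,338) and (330,395) are untouched and the gripper is clear.

```bash
python3 -c "
from plant import ctrl
ctrl.hold(.3); ctrl.finish_job()"
```

```text
the job is handed in; nothing more can be done
```

I gripped the buff bottle by its neck and showed the ribbed, disc and plain sides in that order. Each was held still for 1.3 s, and I backed the bottle out of the bay for every turn. Then I lowered it onto the rack's empty end, let go and handed the job in after about 37 s of the 72 s allowed.

- **Showing:** The arm reached its planned position each time. It put the side about 1 mm short of the focus point, based on measurements that agreed within a few mm. The yaw check before the first show was within 1° of the bay's direction. The wrist pictures showed the bottle in the same place in the grip for all three sides, and the force on the tool gave no sign of contact with the bay. I did not measure the shown side directly at the focus point.
- **Placing:** The bottle touched down at the expected height with a change of a few newtons in the tool force. It stands upright within 2 mm of where I aimed, with its neck top at 185 mm (184 expected).
- **Tiles:** They look undisturbed in the last picture; I did not measure their positions.

No check failed or disagreed.

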